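# Load a label roll from its hanging peg onto the dispenser spindle

### The arm

A 7-joint arm with a two-finger parallel gripper is mounted at the origin on the work surface. World frame = base frame: x ahead of the robot, y to its left, z up, the work surface at z = 0. Lengths are in m, angles in degrees, forces in N, time in s.
With the tool pointing down it reaches from about 0.35 to 0.9 m from the base axis. Payload 7.2 kg.
Tool frame: the origin (TCP) lies midway between the tips of the shut fingers; the grasp point (between the pads) lies 19 mm behind it (bot.grip_depth is the distance from the TCP to the grasp point, in m); z points along the fingers, y is the line along which they close (so a half turn about z gives the same grasp; the last joint's range is limited). The gripper opens to 85 mm and grips with 20 to 120 N. Pads are 22 mm wide; open, the fingers measure 114 mm over their backs; the gripper's body (76 mm by 85 mm) begins 54 mm behind the grasp point. The pads swing forward as they close: fully open they stand 13 mm farther back than shut.
Start: joints at [-75.413, 23.554, -0.728, 91.456, 0.321, 64.991, -4.71], TCP at [0.198, 0.593, 0.231] pointing down, gripper open.
Joint ranges: [-169.25, 169.25], [-16.82, 113.86], [-84.01, 82.57], [7.8, 145.47], [-59.2, 239.2], [7.22, 106.19], [-163.78, 163.78]. Speed limits (degrees/s): [136.94, 136.94, 172.46, 172.46, 180, 180, 180].

### API

Orientations are given as a 3x3 rotation matrix whose columns are the frame's x, y, z axes.
In Python, from rig import bot gives the robot as it stands.
- The arm moves only by the tool apply_moves, never from a script. Its argument "plan" is a list of rows, each a list of 7 numbers: the shift along the tool's x, y, z in mm, then the turn, a rotation vector about the tool's x, y, z in rad, then the opening, from -1 (shut) to 1 (fully open), so that 0 is half open. A call has 1 to 10 rows; each row is the pose to reach, as a shift and turn from the pose commanded when the call began, along the tool's axes at that moment; what a row does not reach only later rows make up. A row lasts 1/8 s, in which the tool goes at most 62.5 mm and 10.7 degrees, less where a joint would pass 70% of its speed; a pose out of reach is approached as far as the arm can. A call with a gripper value outside its range is refused whole. The fingers move at their own pace and stop on an object; "newtons" is the grip in N (left out, the last holds). Time passes only in rows, so rows that repeat a pose let the fingers close. It gives the time, the measured TCP pose, the force and the opening at its end, in the units of the state.
- bot.get_state(): the state, without advancing time (a new reading comes with each control period).
- bot.snapshot(name): name is "side" or "top" or "wrist"; returns the picture (384x512x3 uint8, red, green, blue); there is no depth.
- bot.calibration(name): a dict with "fx", "fy", "cx", "cy" (pixels), "R" (3x3) and "t" (3): a world point X has camera coordinates R X + t; the wrist camera has in their place "tool_from_camera" (4x4, takes a point from camera to tool coordinates, whose origin is the TCP and whose axes are the flange's). Camera axes: x right, y down, z forward; pixel columns grow to the right and rows downward; lengths in m; the calibration is good to about 2 mm. A picture is of the moment at which its call begins: read the wrist's pose just before it. calibration takes no time and is no camera call.
- bot.finish_job(): hands the job in, once; it reports no verdict.
The state is a dict: "clock": time; "joints": joint angles; "qd": joint speeds; "effort": joint torques, N m; "tcp_pos": TCP position; "tcp_rot": TCP orientation; "contact_force": force on the tool from outside, world axes, zero at the start; "ft_torque": the same for the moment, N m; "grip_width": opening from 0.0 (shut) to 1.0 (fully open).
Only numpy, scipy, OpenCV 4.12 (cv2) and the standard library are available. Lean on these libraries where they do the work, as an engineer would, in place of code of your own. Each camera call takes 0.05 s, during which the arm holds its last target. There are 200 camera calls.

### The job

Load the label dispenser on the parcel desk: lift the orange label roll up and off its upturned peg, lay it flat on the bare desk with its blue core rim facing up and let go of it, then take it again from above and put it on the dispenser's upright spindle so that it sits flat and fully down on the black turntable, blue rim still up. Do not drop the roll, and do not push the carton, the tape or the scanner about.

Things in the scene. Friction and masses are not known exactly. Their poses are not given: they have to be found in the camera images.
- roll_center (a point): Centre of the orange label roll: hollow cylinder, 60 mm diameter, 40 mm long, 40 mm hole right through, 0.16 kg. z axis: along the hole to the end with the blue core rim. Starts hanging still on the peg, z level, pointing at the post. Stood on its lower edge with z leaning 45 degrees up it tips by itself onto the plain end when released; lying flat its centre is 20 mm up.
- peg (a point): Middle of the stand's fixed level steel peg, 10 mm thick, on its axis, 165 mm above the desk. +x points along the peg to its post (near face 68 mm away, top 15 mm above the peg axis), -x to the free end, which bends up at its tip. Raise the hung roll about 22 mm (18 to 27) and draw it off along -x. Base plate 10 mm thick: 65 mm to -x, 95 mm to +x, 45 mm each side.
- peg_tip (a point): Centre of the rounded end of the peg's upturned tip: 46 mm out from the peg's middle towards -x and 15 mm above the peg's axis; the steel reaches 5 mm farther up and out. Same axes as the peg. The desk half-way between stand and dispenser, straight ahead of the robot at 0.42 to 0.6 m, is always bare.
- seat (a point): Centre of the black turntable's top (90 mm diameter, 30 mm above the desk), at the foot of the fixed upright aluminium spindle; z up. Spindle 36 mm diameter, 50 mm high, its top 10 mm tapering to 22 mm. Grey base 22 mm high: 120 mm to -x, 80 mm to +x, 55 mm each side. A steel bar, top 42 mm above the desk, lies across it 99 to 111 mm to -x.
- carton: Loose brown carton, 120 by 90 by 60 mm high, origin at the centre of its underside; leave alone.
- tape: Loose amber packing-tape roll lying flat, 100 mm diameter, 48 mm high, origin at the centre of its underside; leave alone.
- scanner: Loose black hand scanner lying on its side, about 120 by 150 mm, 36 mm high, origin under its head near the grip; leave alone.
Things that resemble listed ones, but are neither listed nor needed, are in the scene too. Of the things shaped like the part that bears roll_center, the orange one is meant.

How it is judged:
By the outcome, as a careful person would: the job done as asked, in the order asked, and still so for the second after the job is handed in, with the robot touching nothing.
It also fails if it takes over 72 s, if anything falls off the work surface, if the arm or the gripper's body presses on something with over 40 N, if the wrist force passes 120 N, or if a joint passes its speed limit or range.

## Working session

There is one attempt and no reset: what is moved stays moved. The work goes in short steps, Python scripts to look and compute and a tool call to move; the robot and the scene stay as the last step left them, time stands still between calls to the robot, and variables do not carry over. Pictures are saved under pics/ and viewed, on a budget of 10 in all, crops included, one or two more only if the job needs it, and the job is handed in when it is done.

Besides the shell and the picture viewer there is one more tool, called after ">>>" as name(argument=value, ...) on one line, values as JSON. apply_moves: Moves the arm, as the interface text tells. Its arguments: {"type":"object","properties":{"plan":{"type":"array","items":{"type":"array","items":{"type":"number"}}},"newtons":{"type":"number"}},"required":["plan"]}

```bash
mkdir -p pics; ls; python3 - <<'E'
from rig import bot
import cv2,numpy as np
s=bot.get_state();print(s['clock'],s['tcp_pos'],np.round(s['tcp_rot'],3).tolist(),s['grip_width'],bot.grip_depth)
for n in("side","top"):
    im=bot.snapshot(n);np.save(f'pics/{n}0.npy',im);cv2.imwrite(f'pics/{n}0.png',im[...,::-1])
    c=bot.calibration(n);print(n,{k:np.round(v,4).tolist() for k,v in c.items()}, 'cam pos',-np.array(c['R']).T@np.array(c['t']))
print(bot.calibration('wrist'))
a=[cv2.imread(f'pics/{n}0.png') for n in('side','top')]
E
```

```text
pics
0.0 [0.19812564 0.59221652 0.23043867] [[-0.948, 0.317, -0.0], [0.317, 0.948, -0.002], [-0.0, -0.002, -1.0]] 0.9990985486685904 0.0187
side {'fx': 457.0062, 'fy': 457.0062, 'cx': 249.5361, 'cy': 192.3093, 'R': [[0.7502, -0.6612, -0.0061], [-0.4043, -0.4515, -0.7954], [0.5231, 0.5992, -0.6061]], 't': [-0.4057, 0.3522, 1.136]} cam pos [-0.14752916 -0.78985817  0.96622617]
top {'fx': 412.975, 'fy': 412.975, 'cx': 259.3296, 'cy': 187.0014, 'R': [[-0.0059, -0.9999, 0.0125], [-0.9895, 0.0041, -0.1443], [0.1442, -0.0132, -0.9895]], 't': [0.0216, 0.5863, 1.1597]} cam pos [0.41305352 0.03453278 1.23176157]
{'fx': 265.68435696618525, 'fy': 265.68435696618525, 'cx': 250.00171997684052, 'cy': 191.86411639196314, 'tool_from_camera': array([[ 2.02349848e-05, -9.48545268e-01, -3.16641555e-01,
         8.20948124e-02],
       [ 9.99999999e-01,  7.70772419e-06,  4.08154244e-05,
         3.64986456e-04],
       [-3.62746919e-05, -3.16641556e-01,  9.48545267e-01,
        -1.42378456e-01],
       [ 0.00000000e+00,  0.00000000e+00,  0.00000000e+00,
         1.00000000e+00]])}
```

View pics/side0.png

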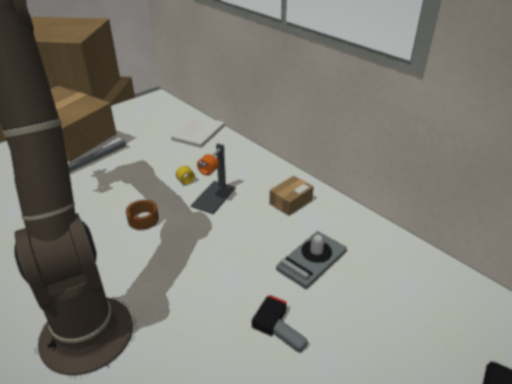

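View pics/top0.png

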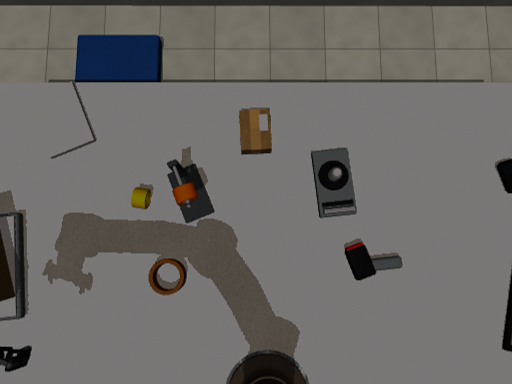

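The top view shows the orange roll on its peg at (185,192), the post at about (177,167), the spindle at (335,173) and the carton at (255,130). The tape is at (167,276) and the scanner at (360,260). In the side view the roll is at (207,163) and the spindle at (317,243).

Three things are roll-shaped. The yellow roll at (141,198) and the amber tape at (167,276) are the wrong colour. The orange one at (185,192) hangs on the peg, so it is the one meant. I'll confirm that in an enlarged crop.

```bash
cat > h.py <<'E'
import numpy as np,cv2
from rig import bot
def ray(n,uv,st=None):
    c=bot.calibration(n);d=np.array([(uv[0]-c['cx'])/c['fx'],(uv[1]-c['cy'])/c['fy'],1.])
    if n=='wrist':
        T=np.array(c['tool_from_camera']);R=np.array(st['tcp_rot'])
        return np.array(st['tcp_pos'])+R@T[:3,3],R@T[:3,:3]@d
    R=np.array(c['R']);return -R.T@np.array(c['t']),R.T@d
def plane(n,uv,z,st=None):
    o,d=ray(n,uv,st);return o+d*(z-o[2])/d[2]
def tri(r1,r2):
    (o1,d1),(o2,d2)=r1,r2
    A=np.stack([d1,-d2],1);s=np.linalg.lstsq(A,o2-o1,rcond=None)[0]
    a,b=o1+s[0]*d1,o2+s[1]*d2;return (a+b)/2,np.linalg.norm(a-b)
def proj(n,X,st=None):
    c=bot.calibration(n);X=np.array(X,float)
    if n=='wrist':
        T=np.linalg.inv(c['tool_from_camera']);p=T[:3,:3]@(np.array(st['tcp_rot']).T@(X-st['tcp_pos']))+T[:3,3]
    else: p=np.array(c['R'])@X+np.array(c['t'])
    return np.array([c['fx']*p[0]/p[2]+c['cx'],c['fy']*p[1]/p[2]+c['cy']])
def blobs(im,lo,hi,amin=30):
    m=cv2.inRange(cv2.cvtColor(im,cv2.COLOR_RGB2HSV),lo,hi)
    n,l,s,c=cv2.connectedComponentsWithStats(m)
    return [(c[i].round(1).tolist(),s[i].tolist()) for i in range(1,n) if s[i][4]>=amin],l
E
python3 - <<'E'
from h import *
S=np.load('pics/side0.npy');T=np.load('pics/top0.npy')
for n,im in(('side',S),('top',T)): print(n,blobs(im,(4,190,120),(12,255,255),20)[0])
def crop(im,x,y,w,h,k): return cv2.resize(im[y:y+h,x:x+w],(w*k,h*k),interpolation=cv2.INTER_CUBIC)
a=np.hstack([crop(T,150,140,80,60+30,5)[:,:400],crop(T,300,140,80,90,5)])[:450]
b=np.hstack([crop(S,175,135,80,90,5),crop(S,270,220,80,90,5)])
cv2.imwrite('pics/c1.png',cv2.resize(np.vstack([a,b])[...,::-1],(600,675))[:600] if 0 else cv2.resize(np.vstack([a,b])[...,::-1],(533,600)))
E
```

```text
side [([211.3, 161.1], [206, 156, 11, 12, 66]), ([204.5, 169.4], [200, 167, 9, 7, 30])]
top [([188.1, 190.0], [185, 184, 7, 14, 50]), ([177.9, 194.0], [175, 187, 7, 15, 46])]
```

View pics/c1.png

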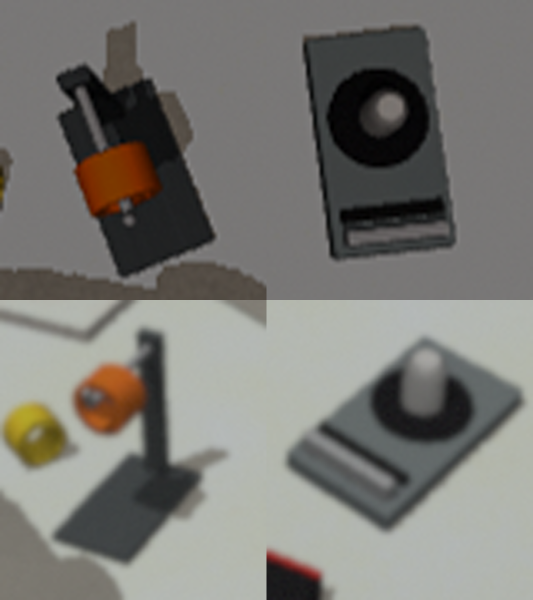

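The crop confirms it: the orange roll hangs on the peg near the upturned tip, with its plain end facing the robot and the post behind. Its blue rim is on the hidden side. Next I'll measure the roll, the base yaw and the turntable.

```bash
python3 - <<'E'
from h import *
S=np.load('pics/side0.npy');T=np.load('pics/top0.npy')
def hull(im,lo,hi,roi):
    x,y,w,h=roi;m=cv2.inRange(cv2.cvtColor(im,cv2.COLOR_RGB2HSV)[y:y+h,x:x+w],lo,hi)
    c=max(cv2.findContours(m,0,1)[0],key=cv2.contourArea)+[x,y]
    return cv2.convexHull(c)
def cen(c): M=cv2.moments(c);return np.array([M['m10'],M['m01']])/M['m00']
ho={'top':hull(T,(3,150,60),(16,255,255),(165,170,45,45)),'side':hull(S,(3,120,60),(16,255,255),(190,145,40,40))}
for n,c in ho.items(): print(n,cen(c),cv2.boundingRect(c),cv2.minAreaRect(c),cv2.boxPoints(cv2.minAreaRect(c)).round(1).tolist())
X,e=tri(*[ray(n,cen(c)) for n,c in ho.items()]);print('roll',X,e)
# base plate from crop corners (z=.01)
f=lambda x,y,ox,oy,sx=0,sy=0:(ox+(x-sx)/3.333-.5+.15,oy+(y-sy)/3.333-.35)
t=lambda x,y:plane('top',f(x,y,150,140),.01)[:2]
P=[t(60,112),t(120,275),t(213,238),t(150,80)];print('base',np.round(P,4).tolist())
for a,b in((1,0),(2,3)): d=P[b]-P[a];print(np.hypot(*d),np.degrees(np.arctan2(d[1],d[0])))
s=lambda x,y:plane('side',f(x,y,175,135,0,300),.01)[:2]
Q=[s(55,537),s(128,562),s(200,470),s(130,455)];print('base side',np.round(Q,4).tolist())
# turntable: dark blob
for n,im,roi in(('top',T,(315,155,36,36)),('side',S,(296,232,40,32))):
    x,y,w,h=roi;g=cv2.cvtColor(im,cv2.COLOR_RGB2GRAY)[y:y+h,x:x+w]
    m=(g<(35 if n=='top' else 60)).astype(np.uint8)
    c=max(cv2.findContours(m,0,1)[0],key=cv2.contourArea)+[x,y];c=cv2.convexHull(c)
    el=cv2.fitEllipse(c);print(n,'tt',el,plane(n,el[0],.03), 'radius',[np.linalg.norm(plane(n,p,.03)-plane(n,el[0],.03)).round(4) for p in c[::max(1,len(c)//6),0]])
o=lambda x,y:f(x,y,300,140,266.7,0)
print('spindle top',plane('top',o(390,107),.08))
D=[plane('top',o(x,y),.022)[:2] for x,y in((304,37),(424,27),(453,243),(331,258))];print('disp',np.round(D,4).tolist())
E
```

```text
top [184.40082079 193.19379845] (173, 183, 24, 22) ((184.4499969482422, 193.35000610351562), (18.657434463500977, 21.503488540649414), 71.56504821777344) [[171.3000030517578, 187.89999389648438], [191.6999969482422, 181.10000610351562], [197.60000610351562, 198.8000030517578], [177.1999969482422, 205.60000610351562]]
side [207.91786571 164.00179856] (198, 155, 21, 19) ((208.00003051757812, 164.00001525878906), (16.970561981201172, 19.798988342285156), 45.0) [[195.0, 165.0], [209.0, 151.0], [221.0, 163.0], [207.0, 177.0]]
roll [0.55516556 0.21728172 0.15128478] 0.0007152054050729
base [[0.6339, 0.2927], [0.4873, 0.236], [0.5197, 0.1542], [0.6629, 0.2124]]
0.1571439097563129 21.153615776800915
0.1545975507107724 22.12756417171309
base side [[0.4842, 0.2297], [0.5148, 0.1502], [0.6643, 0.2194], [0.6258, 0.2902]]
top tt ((333.1411437988281, 174.93563842773438), (29.295040130615234, 30.272974014282227), 102.4567642211914) [ 0.62340408 -0.20022318  0.03      ] radius [np.float64(0.0449), np.float64(0.045), np.float64(0.0448), np.float64(0.044), np.float64(0.0439), np.float64(0.0451), np.float64(0.0445), np.float64(0.0444)]
side tt ((316.3422546386719, 251.03736877441406), (21.66109275817871, 30.156156539916992), 98.88436126708984) [ 0.61926325 -0.20308243  0.03      ] radius [np.float64(0.0444), np.float64(0.0431), np.float64(0.0427), np.float64(0.0436), np.float64(0.0437), np.float64(0.0433), np.float64(0.0453)]
spindle top [ 0.62378877 -0.20072041  0.08      ]
disp [[0.6988, -0.137], [0.7077, -0.2458], [0.5122, -0.2643], [0.4995, -0.156]]
```

```bash
cat >> h.py <<'E'
from scipy.spatial.transform import Rotation as Ro
def go(X,yaw,tilt=0):
    s=bot.get_state();R=np.array(s['tcp_rot'])
    c,n=np.cos(np.radians(yaw)),np.sin(np.radians(yaw))
    G=np.array([[c,n,0],[n,-c,0],[0,0,-1]])@Ro.from_euler('y',tilt,degrees=True).as_matrix()
    print('clk',round(s['clock'],2),'tcp',np.round(s['tcp_pos'],4),'F',np.round(s['contact_force'],1),'w',round(s['grip_width'],3),'j',np.round(s['joints'],0))
    print('shift',np.round(R.T@(np.array(X)-s['tcp_pos'])*1e3,1),'turn',np.round(Ro.from_matrix(R.T@G).as_rotvec(),3))
E
python3 -c "
from h import *
go([.555,.217,.26],21.5)"
```

```text
clk 0.1 tcp [0.1982 0.5923 0.2305] F [-0.3 -0.5  0.9] w 0.999 j [-75.  24.  -1.  91.   0.  65.  -5.]
shift [-457.5 -242.8  -29.1] turn [-1.000e-03  2.000e-03  2.444e+00]
```

>>> apply_moves(plan=[[-30,-15,-40,0,0,0.18,1],[-75,-40,-60,0,0,0.36,1],[-125,-66,-60,0,0,0.54,1],[-175,-93,-60,0,0,0.72,1],[-225,-120,-60,0,0,0.9,1],[-275,-146,-60,0,0,1.08,1],[-325,-172,-60,0,0,1.26,1],[-375,-199,-60,0,0,1.44,1],[-420,-223,-60,0,0,1.62,1],[-457,-243,-60,0,0,1.8,1]])

```text
clock: 1.35
tcp_pos: [0.5557, 0.2153, 0.2911]
tcp_rot: [[0.53, 0.848, -0.0], [0.848, -0.53, -0.0], [-0.0, 0.0, -1.0]]
contact_force: [-0.4, 1.1, 0.0]
grip_width: 1.0
```

```bash
python3 -c "
from h import *
go([.555,.217,.26],21.5)"
```

```text
clk 1.35 tcp [0.5557 0.2153 0.2911] F [-0.4  1.1  0. ] w 1.0 j [-48.  19.  30.  93. -10.  71. -48.]
shift [ 1.1 -1.5 31.1] turn [0.    0.    0.636]
```

>>> apply_moves(plan=[[0,0,0,0,0,0.18,1],[0,0,0,0,0,0.36,1],[0,0,0,0,0,0.54,1],[1,-1,10,0,0,0.636,1],[1,-1,10,0,0,0.636,1],[1,-1,10,0,0,0.636,1]])

```text
clock: 2.1
tcp_pos: [0.5542, 0.2187, 0.2813]
tcp_rot: [[0.927, 0.376, -0.0], [0.376, -0.927, -0.0], [-0.0, 0.0, -1.0]]
contact_force: [-0.2, 0.5, 0.7]
grip_width: 1.001
```

```bash
python3 -c "
from h import *
go([.555,.217,.26],21.5)
st=bot.get_state();im=bot.snapshot('wrist')
cv2.imwrite('pics/w1.png',im[...,::-1]);np.save('pics/w1.npy',im)
print([proj('wrist',X,st).round(0) for X in([.555,.217,.15],[.555,.217,.18],[.562,.2185,.165])])
"
```

```text
clk 2.1 tcp [0.5542 0.2187 0.2813] F [-0.2  0.5  0.7] w 1.001 j [-54.  21.  37.  94. -13.  70. -82.]
shift [ 0.1  1.8 21.3] turn [0.   0.   0.01]
[array([252., 183.]), array([253., 192.]), array([254., 180.])]
```

View pics/w1.png

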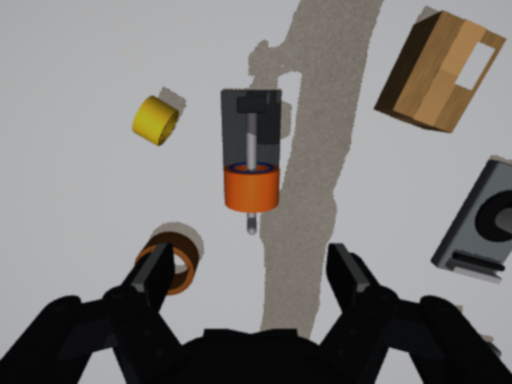

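The wrist view shows the roll centred at column 252, as predicted. The peg is vertical in the picture at about (251,150), the tip is at (251,226), and the blue rim is on the post side at about (251,167). Descending to grasp.

>>> apply_moves(newtons=40, plan=[[0,1.5,40,0,0,0.01,1],[0,1.5,80,0,0,0.01,1],[0,1.5,115,0,0,0.01,1],[0,1.5,140,0,0,0.01,1],[0,1.5,153,0,0,0.01,1],[0,1.5,153,0,0,0.01,1],[0,1.5,153,0,0,0.01,0.5],[0,1.5,153,0,0,0.01,0],[0,1.5,153,0,0,0.01,-0.4],[0,1.5,153,0,0,0.01,-0.4]])

```text
clock: 3.4
tcp_pos: [0.5556, 0.2176, 0.1299]
tcp_rot: [[0.931, 0.364, 0.002], [0.364, -0.931, 0.001], [0.002, -0.001, -1.0]]
contact_force: [-1.8, -1.6, 6.4]
grip_width: 0.699
```

>>> apply_moves(plan=[[0,0,0,0,0,0,-0.6],[0,0,0,0,0,0,-0.6],[0,0,0,0,0,0,-0.6]])

```text
clock: 3.78
tcp_pos: [0.5556, 0.2176, 0.1299]
tcp_rot: [[0.931, 0.364, 0.002], [0.364, -0.931, 0.001], [0.002, -0.001, -1.0]]
contact_force: [-0.7, -1.1, 5.4]
grip_width: 0.694
```

The grip holds at 59 mm. Now raise the roll 23 mm, then draw it off along -x.

>>> apply_moves(plan=[[0,0,-6,0,0,0,-0.6],[0,0,-14,0,0,0,-0.6],[0,0,-23,0,0,0,-0.6],[0,0,-23,0,0,0,-0.6],[0,0,-23,0,0,0,-0.6]])

```text
clock: 4.4
tcp_pos: [0.5547, 0.2173, 0.1512]
tcp_rot: [[0.931, 0.364, -0.0], [0.364, -0.931, 0.0], [-0.0, -0.0, -1.0]]
contact_force: [0.3, 0.5, -1.6]
grip_width: 0.696
```

```bash
python3 - <<'E'
from h import *
go([.555,.217,.151],21.5)
r=[]
for n in('side','top'):
    im=bot.snapshot(n)
    m=cv2.inRange(cv2.cvtColor(im,cv2.COLOR_RGB2HSV),(3,120,60),(16,255,255))
    cv2.imwrite(f'pics/{n}2.png',im[...,::-1])
S=cv2.imread('pics/side2.png')[120:220,160:260];T=cv2.imread('pics/top2.png')[140:240,140:240]
cv2.imwrite('pics/c2.png',np.hstack([cv2.resize(a,(400,400),interpolation=2) for a in(S,T)]))
E
```

```text
clk 4.4 tcp [0.5547 0.2173 0.1512] F [ 0.3  0.5 -1.6] w 0.696 j [-51.  28.  34. 102. -19.  55. -78.]
shift [0.2 0.4 0.2] turn [-0.     0.    -0.002]
```

View pics/c2.png

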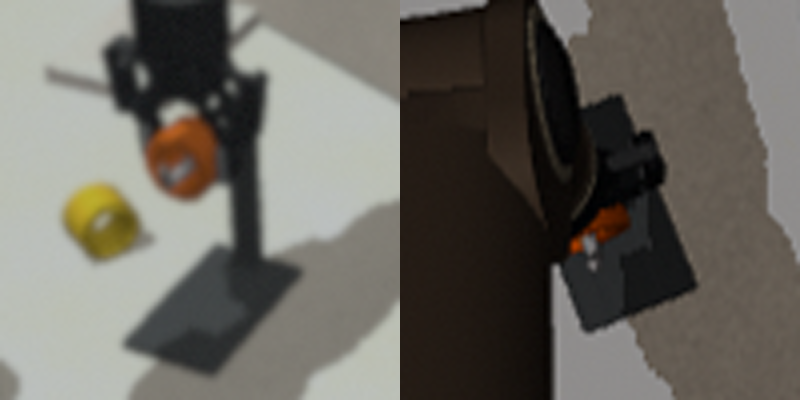

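The lift carries 1.6 N, which is the roll's weight, so it hangs free. The side crop shows the tip inside the hole at about (180,168). Drawing off.

>>> apply_moves(plan=[[-8,0,0,0,0,0,-0.6],[-18,0,0,0,0,0,-0.6],[-30,0,0,0,0,0,-0.6],[-30,0,0,0,0,0,-0.6]])

```text
clock: 5.0
tcp_pos: [0.5258, 0.206, 0.1514]
tcp_rot: [[0.931, 0.364, -0.001], [0.364, -0.931, 0.0], [-0.001, -0.001, -1.0]]
contact_force: [0.2, -0.2, -1.8]
grip_width: 0.698
```

>>> apply_moves(plan=[[-15,0,0,0,0,0,-0.6],[-30,0,0,0,0,0,-0.6],[-45,0,0,0,0,0,-0.6],[-70,0,0,0,0,0,-0.6],[-70,0,0,0,0,0,-0.6]])

```text
clock: 5.62
tcp_pos: [0.4596, 0.1801, 0.1513]
tcp_rot: [[0.931, 0.364, -0.002], [0.364, -0.931, 0.001], [-0.001, -0.001, -1.0]]
contact_force: [0.2, 0.7, -2.3]
grip_width: 0.698
```

```bash
python3 -c "
from h import *
go([.47,.0,.16],0)"
```

```text
clk 5.62 tcp [0.4596 0.1801 0.1513] F [ 0.2  0.7 -2.3] w 0.698 j [-56.  18.  36. 116. -14.  50. -81.]
shift [-55.9 171.5  -8.8] turn [-0.001  0.001  0.373]
```

>>> apply_moves(plan=[[0,25,-9,0,0,0.06,-0.6],[-2,60,-15,0,0,0.13,-0.6],[-5,100,-20,0,0,0.22,-0.6],[-8,140,-20,0,0,0.3,-0.6],[-9,170,-20,0,0,0.36,-0.6],[-9,190,-20,0,0,0.373,-0.6],[-9,190,-20,0,0,0.373,-0.6]])

```text
clock: 6.5
tcp_pos: [0.5233, -0.0022, 0.1718]
tcp_rot: [[1.0, -0.005, 0.001], [-0.005, -1.0, -0.001], [0.001, 0.001, -1.0]]
contact_force: [-0.6, 0.5, -2.3]
grip_width: 0.702
```

```bash
python3 -c "
from h import *
go([.52,.0,.17],0,50)"
```

```text
clk 6.5 tcp [ 0.5233 -0.0022  0.1718] F [-0.6  0.5 -2.3] w 0.702 j [-40.  21.  44. 112. -18.  54. -77.]
shift [-3.3 -2.2  1.8] turn [ 0.003  0.871 -0.004]
```

>>> apply_moves(plan=[[0,0,-5,0,0.14,0,-0.6],[0,0,-10,0,0.28,0,-0.6],[0,0,-10,0,0.42,0,-0.6],[0,0,-10,0,0.56,0,-0.6],[0,0,-10,0,0.7,0,-0.6],[0,0,-10,0,0.8,0,-0.6],[0,0,-10,0,0.87,0,-0.6],[0,0,-10,0,0.95,0,-0.6],[0,0,-10,0,0.95,0,-0.6]])

```text
clock: 7.62
tcp_pos: [0.5112, -0.0101, 0.2591]
tcp_rot: [[0.703, 0.021, 0.71], [0.014, -1.0, 0.015], [0.711, -0.001, -0.704]]
contact_force: [1.4, -0.0, -0.8]
grip_width: 0.696
```

```bash
python3 - <<'E'
from h import *
go([.52,.0,.17],0,54)
s=bot.get_state();print(np.round(s['tcp_rot'],3).tolist())
im=bot.snapshot('side');cv2.imwrite('pics/s3.png',cv2.resize(im[80:300,100:400,::-1],(800,587),interpolation=2))
E
```

```text
clk 7.62 tcp [ 0.5112 -0.0101  0.2591] F [ 1.4 -0.  -0.8] w 0.696 j [ -21.   -9.   13.  141.   70.    7. -164.]
shift [-57.   -9.9  69.1] turn [-0.016  0.152  0.013]
[[0.703, 0.021, 0.71], [0.014, -1.0, 0.015], [0.711, -0.001, -0.704]]
```

View pics/s3.png

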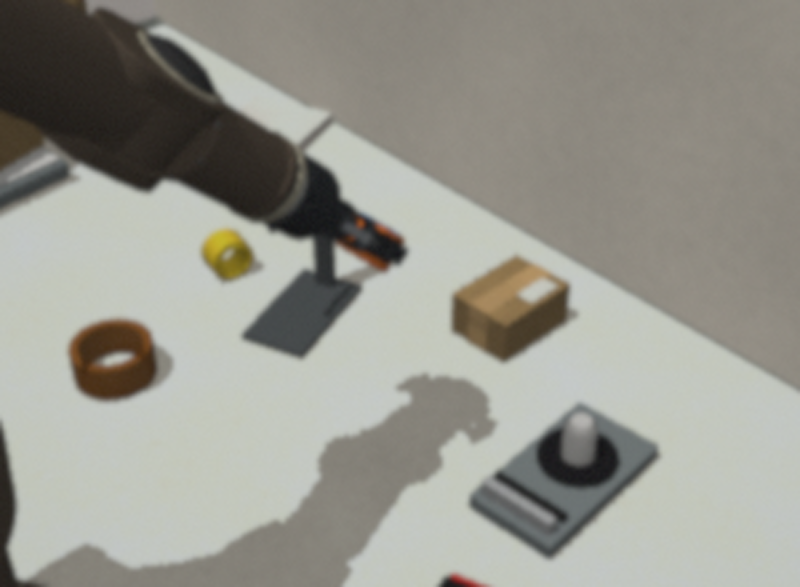

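The forward tilt ran into the joint limits (j6 7°, j7 −164°). I'll untilt, turn the roll to face +y so that j7 is mid-range, and tilt sideways instead.

>>> apply_moves(plan=[[0,0,-10,0,-0.15,0,-0.6],[0,0,-20,0,-0.3,0,-0.6],[0,0,-20,0,-0.45,0,-0.6],[0,0,-20,0,-0.6,0,-0.6],[0,0,-20,0,-0.75,0,-0.6],[0,0,-20,0,-0.85,0,-0.6],[0,0,-20,0,-0.85,0,-0.6]])

```text
clock: 8.55
tcp_pos: [0.499, -0.0091, 0.2715]
tcp_rot: [[0.998, 0.017, -0.066], [0.017, -1.0, 0.001], [-0.066, -0.003, -0.998]]
contact_force: [-0.4, 0.2, -2.4]
grip_width: 0.699
```

```bash
python3 -c "
from h import *
go([.52,.0,.22],90)"
```

```text
clk 8.55 tcp [ 0.499  -0.0091  0.2715] F [-0.4  0.2 -2.4] w 0.699 j [-40.  13.  43. 105.  -9.  70. -83.]
shift [24.5 -8.6 50. ] turn [-0.053  0.05  -1.553]
```

>>> apply_moves(plan=[[3,-1,0,-0.01,0.01,-0.17,-0.6],[6,-2,0,-0.02,0.02,-0.34,-0.6],[9,-4,0,-0.02,0.02,-0.51,-0.6],[12,-5,0,-0.03,0.03,-0.68,-0.6],[15,-6,0,-0.03,0.03,-0.85,-0.6],[18,-7,0,-0.04,0.04,-1.02,-0.6],[21,-8,0,-0.04,0.04,-1.19,-0.6],[24,-9,0,-0.05,0.05,-1.36,-0.6],[24,-9,0,-0.053,0.05,-1.5,-0.6],[24,-9,0,-0.053,0.05,-1.553,-0.6]])

```text
clock: 9.8
tcp_pos: [0.521, -0.0007, 0.2711]
tcp_rot: [[-0.001, 1.0, 0.004], [1.0, 0.001, 0.003], [0.003, 0.004, -1.0]]
contact_force: [-0.1, -0.1, -2.3]
grip_width: 0.697
```

```bash
python3 -c "
from h import *
go([.52,.0,.22],90,50)"
```

```text
clk 9.8 tcp [ 0.521  -0.0007  0.2711] F [-0.1 -0.1 -2.3] w 0.697 j [-29.  12.  29. 104.  -6.  65.   1.]
shift [ 0.5 -1.2 51.1] turn [0.003 0.869 0.003]
```

>>> apply_moves(plan=[[0,0,0,0,0.15,0,-0.6],[0,0,0,0,0.3,0,-0.6],[0,0,0,0,0.45,0,-0.6],[0,0,0,0,0.6,0,-0.6],[0,0,0,0,0.75,0,-0.6],[0,0,0,0,0.87,0,-0.6],[0,0,0,0,0.96,0,-0.6],[0,0,0,0,0.96,0,-0.6]])

```text
clock: 10.8
tcp_pos: [0.5211, -0.0024, 0.2693]
tcp_rot: [[0.002, 1.0, 0.003], [0.572, -0.004, 0.82], [0.82, 0.001, -0.572]]
contact_force: [-0.6, 0.5, -1.0]
grip_width: 0.7
```

```bash
python3 - <<'E'
from h import *
go([.52,0.,.1],90,55)
im=bot.snapshot('side');cv2.imwrite('pics/s4.png',cv2.resize(im[80:300,100:400,::-1],(800,587),interpolation=2))
E
```

```text
clk 10.8 tcp [ 0.5211 -0.0024  0.2693] F [-0.6  0.5 -1. ] w 0.7 j [  7.  29.  24. 104. -55.  91.  52.]
shift [-137.5   -1.2   98.8] turn [ 0.003 -0.002 -0.002]
```

View pics/s4.png

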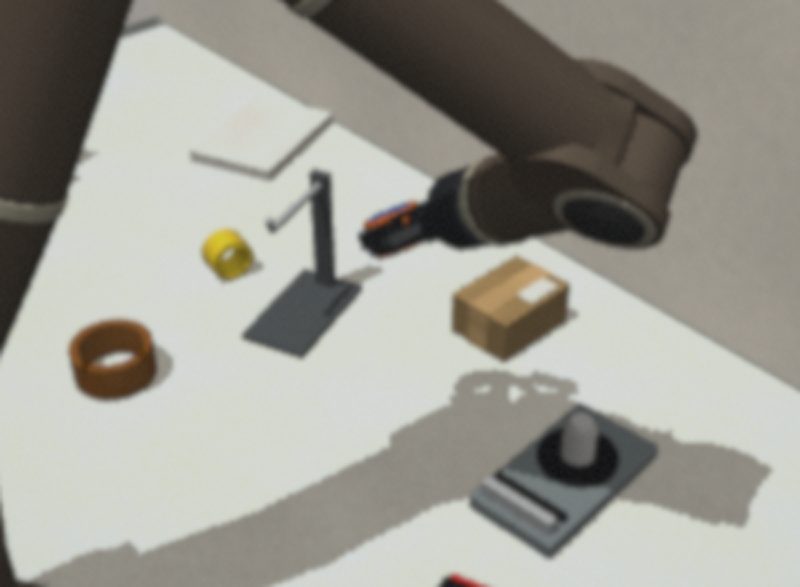

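Sideways tilt works: the roll is at about (390,225) in the crop with its blue rim upward. Going down.

>>> apply_moves(plan=[[-15,0,20,0,-0.03,0,-0.6],[-40,0,45,0,-0.06,0,-0.6],[-70,-1,75,0,-0.087,0,-0.6],[-100,-1,100,0,-0.087,0,-0.6],[-130,-1,125,0,-0.087,0,-0.6],[-153,-1,146,0,-0.087,0,-0.6],[-153,-1,146,0,-0.087,0,-0.6]])

```text
clock: 11.72
tcp_pos: [0.5205, 0.0318, 0.0614]
tcp_rot: [[-0.002, 1.0, 0.001], [0.641, 0.0, 0.767], [0.767, 0.002, -0.641]]
contact_force: [-0.3, -0.1, -1.4]
grip_width: 0.697
```

```bash
python3 - <<'E'
from h import *
go([.52,0.03,.022],90,50)
r=bot.snapshot('side');cv2.imwrite('pics/s5.png',cv2.resize(r[100:300,200:400,::-1],(600,600),interpolation=2))
E
```

```text
clk 11.72 tcp [0.5205 0.0318 0.0614] F [-0.3 -0.1 -1.4] w 0.697 j [ 12.  42.  10. 110. -58.  68.  64.]
shift [-31.4  -0.6  23.9] turn [ 0.001 -0.002  0.002]
```

View pics/s5.png

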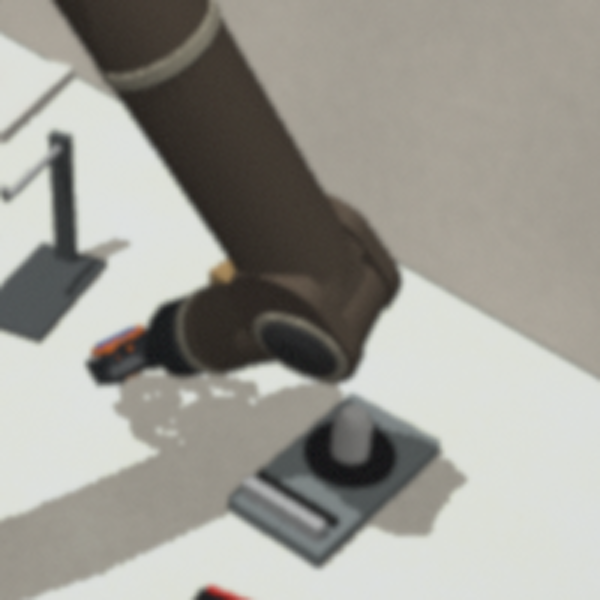

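>>> apply_moves(plan=[[-8,0,6,0,-0.02,0,-0.6],[-16,0,12,0,-0.04,0,-0.6],[-23,0,17,0,-0.05,0,-0.6],[-28,0,21,0,-0.05,0,-0.6],[-28,0,21,0,-0.05,0,-0.6]])

```text
clock: 12.4
tcp_pos: [0.5207, 0.0289, 0.0266]
tcp_rot: [[-0.002, 1.0, 0.003], [0.678, -0.001, 0.735], [0.735, 0.003, -0.678]]
contact_force: [0.2, 0.1, -1.7]
grip_width: 0.701
```

```bash
python3 - <<'E'
from h import *
go([.52,0.03,.022],90,47)
E
```

```text
clk 12.4 tcp [0.5207 0.0289 0.0266] F [ 0.2  0.1 -1.7] w 0.701 j [ 12.  44.   9. 111. -58.  64.  65.]
shift [-2.6 -0.7  4. ] turn [ 0.003 -0.005  0.002]
```

>>> apply_moves(plan=[[-1.5,0,1.4,0,0,0,-0.6],[-3,0,2.8,0,0,0,-0.6],[-3,0,2.8,0,0,0,-0.6]])

```text
clock: 12.78
tcp_pos: [0.5211, 0.0289, 0.0232]
tcp_rot: [[-0.002, 1.0, 0.004], [0.678, -0.001, 0.735], [0.735, 0.005, -0.678]]
contact_force: [0.3, 0.0, -0.2]
grip_width: 0.7
```

>>> apply_moves(plan=[[-0.8,0,0.7,0,0,0,-0.6],[-1.5,0,1.4,0,0,0,-0.6],[-1.5,0,1.4,0,0,0,-0.6]])

```text
clock: 13.15
tcp_pos: [0.5212, 0.0291, 0.0226]
tcp_rot: [[-0.003, 1.0, 0.004], [0.677, -0.001, 0.736], [0.736, 0.005, -0.677]]
contact_force: [-3.2, -3.0, 11.4]
grip_width: 0.696
```

>>> apply_moves(newtons=20, plan=[[0.7,0,-0.6,0,0,0,-0.6],[0.7,0,-0.6,0,0,0,0.38],[0.7,0,-0.6,0,0,0,0.4],[0.7,0,-0.6,0,0,0,0.41],[0.7,0,-0.6,0,0,0,0.42],[0.7,0,-0.6,0,0,0,0.43],[0.7,0,-0.6,0,0,0,0.45],[0.7,0,-0.6,0,0,0,0.47],[0.7,0,-0.6,0,0,0,0.5],[0.7,0,-0.6,0,0,0,0.55]])

```text
clock: 14.4
tcp_pos: [0.5209, 0.029, 0.0218]
tcp_rot: [[-0.002, 1.0, 0.003], [0.678, -0.001, 0.735], [0.735, 0.004, -0.678]]
contact_force: [-0.0, -0.1, 0.6]
grip_width: 0.776
```

```bash
python3 - <<'E'
from h import *
go([.52,0.03,.022],90,47)
st=bot.get_state();w=bot.snapshot('wrist');s=bot.snapshot('side')
cv2.imwrite('pics/c6.png',np.hstack([cv2.resize(w,(512,384)),cv2.resize(s[170:270,190:265],(288,384),interpolation=2)])[...,::-1])
E
```

```text
clk 14.4 tcp [0.5209 0.029  0.0218] F [-0.  -0.1  0.6] w 0.776 j [ 13.  44.   8. 111. -58.  63.  66.]
shift [ 0.8 -0.9  0.6] turn [ 0.003 -0.005  0.002]
```

View pics/c6.png

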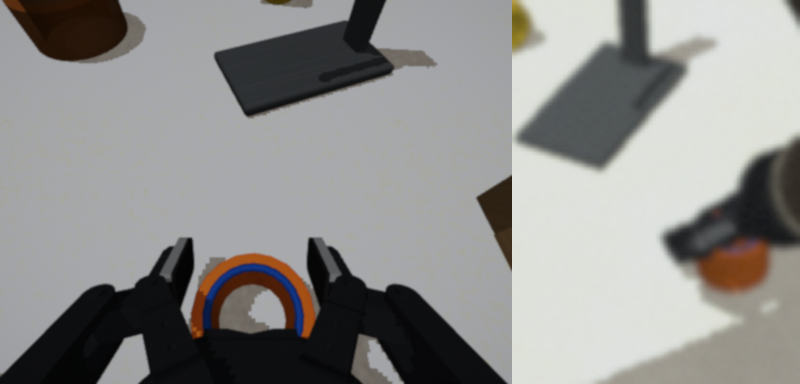

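The roll lies flat with its blue rim up, at about (255,290) in the wrist view, free between the fingers. I'll open fully and back off along the fingers.

>>> apply_moves(plan=[[0,0,0,0,0,0,0.75],[0,0,0,0,0,0,1],[0,0,0,0,0,0,1],[2,0,-10,0,0,0,1],[5,0,-25,0,0,0,1],[15,0,-50,0,0,0,1],[35,0,-80,0,0,0,1],[60,0,-110,0,0,0,1],[85,0,-130,0,0,0,1],[100,0,-140,0,0,0,1]])

```text
clock: 15.75
tcp_pos: [0.5207, -0.0069, 0.1927]
tcp_rot: [[-0.004, 1.0, 0.006], [0.679, -0.002, 0.734], [0.734, 0.007, -0.679]]
contact_force: [0.1, 0.3, -0.1]
grip_width: 1.001
```

```bash
python3 - <<'E'
from h import *
go([.52,-0.01,.22],90,0)
E
```

```text
clk 15.75 tcp [ 0.5207 -0.0069  0.1927] F [ 0.1  0.3 -0.1] w 1.001 j [ 13.  29.  13. 106. -50.  77.  51.]
shift [ 18.   -0.5 -20.8] turn [ 0.007 -0.824  0.001]
```

>>> apply_moves(plan=[[3,0,-5,0,-0.15,0,1],[6,0,-10,0,-0.3,0,1],[10,0,-15,0,-0.45,0,1],[14,0,-20,0,-0.6,0,1],[18,0,-21,0,-0.75,0,1],[18,0,-21,0,-0.824,0,1],[18,0,-21,0,-0.824,0,1]])

```text
clock: 16.62
tcp_pos: [0.5198, -0.0073, 0.2178]
tcp_rot: [[-0.003, 1.0, 0.004], [1.0, 0.003, 0.002], [0.002, 0.004, -1.0]]
contact_force: [0.6, 0.0, -0.7]
grip_width: 1.003
```

```bash
python3 - <<'E'
from h import *
go([.52,-0.01,.22],90,0)
st=bot.get_state();w=bot.snapshot('wrist')
P=[]
for n,im in(('wrist',w),('side',bot.snapshot('side')),('top',bot.snapshot('top'))):
    m=cv2.inRange(cv2.cvtColor(im,cv2.COLOR_RGB2HSV),(3,150,60),(16,255,255))
    y0={'wrist':(0,0,512,384),'side':(220,160,80,70),'top':(220,170,60,70)}[n]
    x,y,ww,h=y0;m=m[y:y+h,x:x+ww]
    for c in cv2.findContours(m,0,1)[0]:
        if cv2.contourArea(c)>60:
            c=cv2.convexHull(c+[x,y]);el=cv2.minEnclosingCircle(c);e=cv2.fitEllipse(c);print(n,cv2.contourArea(c),e,'tilt',plane(n,e[0],.04 if n=='wrist' else .025,st).round(4))
# blue rim ellipse (rim plane z=.04)
m=cv2.inRange(cv2.cvtColor(w,cv2.COLOR_RGB2HSV),(105,120,40),(130,255,255))
for c in cv2.findContours(m,0,1)[0]:
    if cv2.contourArea(c)>100:
        e=cv2.fitEllipse(cv2.convexHull(c));print('rim',e,plane('wrist',e[0],.04,st).round(4))
cv2.imwrite('pics/w7.png',w[...,::-1])
E
```

```text
clk 16.62 tcp [ 0.5198 -0.0073  0.2178] F [ 0.6  0.  -0.7] w 1.003 j [-22.  14.  21. 108.  -6.  59.   2.]
shift [-2.7  0.2 -2.2] turn [ 0.004 -0.002  0.003]
wrist 1748.0 ((251.13067626953125, 172.2323760986328), (46.108341217041016, 48.907596588134766), 1.4662833213806152) tilt [ 0.5214 -0.0062  0.04  ]
rim ((251.19900512695312, 174.49044799804688), (35.71305847167969, 36.91104507446289), 87.3841552734375) [ 0.5215 -0.0091  0.04  ]
```

View pics/w7.png

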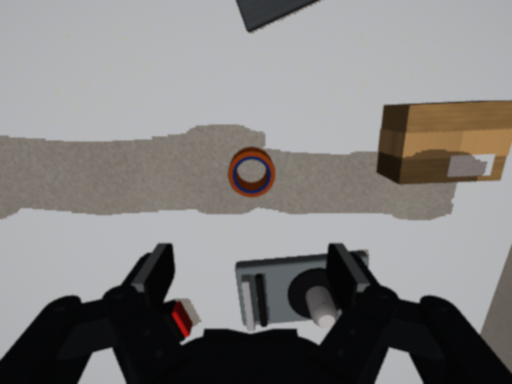

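The wrist view shows the roll flat at (251,174), rim up and clear of everything. That puts it at (0.521, −0.009), which agrees with the tipping geometry. Taking it from above.

>>> apply_moves(newtons=40, plan=[[-1.3,1.5,40,0.004,-0.002,0.003,1],[-1.3,1.5,90,0.004,-0.002,0.003,1],[-1.3,1.5,140,0.004,-0.002,0.003,1],[-1.3,1.5,175,0.004,-0.002,0.003,1],[-1.3,1.5,195,0.004,-0.002,0.003,1],[-1.3,1.5,207,0.004,-0.002,0.003,1],[-1.3,1.5,207,0.004,-0.002,0.003,1],[-1.3,1.5,207,0.004,-0.002,0.003,0.5],[-1.3,1.5,207,0.004,-0.002,0.003,0],[-1.3,1.5,207,0.004,-0.002,0.003,-0.6]])

```text
clock: 18.02
tcp_pos: [0.5231, -0.0104, 0.0122]
tcp_rot: [[0.004, 1.0, 0.002], [1.0, -0.004, -0.0], [-0.0, 0.002, -1.0]]
contact_force: [-2.4, -0.3, 6.8]
grip_width: 0.701
```

>>> apply_moves(plan=[[0,0,0,0,0,0,-0.6],[0,0,0,0,0,0,-0.6],[0,0,0,0,0,0,-0.6]])

```text
clock: 18.4
tcp_pos: [0.5231, -0.0104, 0.0122]
tcp_rot: [[0.004, 1.0, 0.002], [1.0, -0.004, -0.0], [-0.0, 0.002, -1.0]]
contact_force: [-0.9, -0.8, 6.5]
grip_width: 0.695
```

Gripped, with the TCP 12.2 mm above the roll's underside. Lift, then move to just beside the spindle to measure both roll and spindle with the wrist camera.

>>> apply_moves(plan=[[0,0,-15,0,0,0,-0.6],[0,0,-50,0,0,0,-0.6],[0,0,-100,0,0,0,-0.6],[0,0,-150,0,0,0,-0.6],[-30,12,-180,0,0,0,-0.6],[-80,32,-180,0,0,0,-0.6],[-130,52,-180,0,0,0,-0.6],[-180,72,-180,0,0,0,-0.6],[-225,90,-180,0,0,0,-0.6],[-250,99,-180,0,0,0,-0.6]])

```text
clock: 19.65
tcp_pos: [0.6204, -0.2636, 0.1922]
tcp_rot: [[0.006, 1.0, 0.001], [1.0, -0.006, -0.002], [-0.002, 0.001, -1.0]]
contact_force: [-0.2, -0.0, -2.1]
grip_width: 0.696
```

>>> apply_moves(plan=[[-10,0,0,0,0,0,-0.6],[-10,0,0,0,0,0,-0.6],[-10,0,0,0,0,0,-0.6]])

```text
clock: 20.02
tcp_pos: [0.6205, -0.2687, 0.1914]
tcp_rot: [[0.002, 1.0, 0.0], [1.0, -0.002, 0.0], [0.0, 0.0, -1.0]]
contact_force: [-0.2, 1.3, -1.2]
grip_width: 0.696
```

```bash
python3 - <<'E'
from h import *
go([.6234,-.2002,.15],90,0)
st=bot.get_state();w=bot.snapshot('wrist');np.save('pics/w8.npy',w)
print('TT',proj('wrist',[.6234,-.2002,.03],st),'top',proj('wrist',[.6234,-.2002,.08],st))
cv2.imwrite('pics/w8.png',w[...,::-1])
E
```

```text
clk 20.02 tcp [ 0.6205 -0.2687  0.1914] F [-0.2  1.3 -1.2] w 0.696 j [  3.  32.  24.  87. -14.  64.  30.]
shift [68.5  2.8 41.4] turn [ 0.    -0.    -0.002]
TT [252.94778127 116.14438359] top [253.52721086 118.63926975]
```

View pics/w8.png

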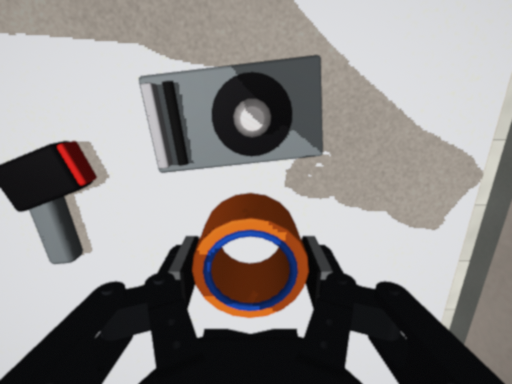

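The wrist view shows the turntable at (252,113), the spindle at (252,118) and the held roll's blue rim at about (250,271). Measuring all three.

```bash
python3 - <<'E'
from h import *
w=np.load('pics/w8.npy');st=bot.get_state()
hsv=cv2.cvtColor(w,cv2.COLOR_RGB2HSV);g=cv2.cvtColor(w,cv2.COLOR_RGB2GRAY)
def fit(m,roi,nm,z):
    x,y,W,H=roi;c=max(cv2.findContours(m[y:y+H,x:x+W].astype(np.uint8),0,1)[0],key=cv2.contourArea)
    c=cv2.convexHull(c)+[x,y];P=np.array([plane('wrist',p,z,st)[:2] for p in c[:,0]])
    A=np.c_[2*P,np.ones(len(P))];q=np.linalg.lstsq(A,(P**2).sum(1),rcond=None)[0]
    print(nm,cv2.fitEllipse(c),'circle',q[:2].round(4),'r',np.sqrt(q[2]+q[:2]@q[:2]).round(4),len(P))
fit(g<30,(200,65,105,95),'tt',.03)
for t in(90,110,130): fit((g>t)&(hsv[...,1]<60),(225,90,55,55),'spin',.07)
fit(cv2.inRange(hsv,(105,120,40),(130,255,255)),(180,210,140,120),'rim',st['tcp_pos'][2]+.0278)
fit(cv2.inRange(hsv,(3,120,60),(16,255,255)),(180,240,140,120),'-',st['tcp_pos'][2]+.0278)
E
```

```text
tt ((252.02548217773438, 113.6104736328125), (78.04669189453125, 81.70836639404297), 6.6010308265686035) circle [ 0.6225 -0.1995] r 0.043 43
spin ((250.45989990234375, 117.5986328125), (33.29771041870117, 35.33326721191406), 154.3148651123047) circle [ 0.6207 -0.2   ] r 0.0161 21
spin ((249.09725952148438, 117.93169403076172), (28.555238723754883, 32.32886505126953), 140.1129150390625) circle [ 0.6195 -0.2001] r 0.0143 19
spin ((249.40293884277344, 118.11029052734375), (24.99085807800293, 29.75031852722168), 134.1953582763672) circle [ 0.6196 -0.2003] r 0.0128 16
rim ((249.9904327392578, 269.93060302734375), (79.3789291381836, 92.92777252197266), 89.80398559570312) circle [ 0.6201 -0.2677] r 0.0235 38
- ((249.85984802246094, 269.8103942871094), (64.45249938964844, 76.53961944580078), 89.34403228759766) circle [ 0.62  -0.267] r 0.0192 27
```

>>> apply_moves(plan=[[20,1,0,0,0,-0.002,-0.6],[45,2,0,0,0,-0.002,-0.6],[62,2.6,10,0,0,-0.002,-0.6],[68,2.6,30,0,0,-0.002,-0.6],[68,2.6,60,0,0,-0.002,-0.6],[68,2.6,85,0,0,-0.002,-0.6],[68,2.6,85,0,0,-0.002,-0.6],[68,2.6,85,0,0,-0.002,-0.6]])

```text
clock: 21.08
tcp_pos: [0.6238, -0.2023, 0.1067]
tcp_rot: [[0.002, 1.0, 0.001], [1.0, -0.002, -0.001], [-0.001, 0.001, -1.0]]
contact_force: [-0.9, 0.3, -1.7]
grip_width: 0.697
```

```bash
python3 - <<'E'
from h import *
go([.6231,-.2007,.1],90,0)
E
```

```text
clk 21.07 tcp [ 0.6238 -0.2023  0.1067] F [-0.9  0.3 -1.7] w 0.697 j [ -1.  35.  22.  95. -15.  53.  26.]
shift [ 1.6 -0.7  6.7] turn [ 0.001  0.001 -0.002]
```

>>> apply_moves(plan=[[1.6,-0.7,0,0.001,0.001,-0.002,-0.6],[1.6,-0.7,8,0.001,0.001,-0.002,-0.6],[1.6,-0.7,16,0.001,0.001,-0.002,-0.6],[1.6,-0.7,21,0.001,0.001,-0.002,-0.6],[1.6,-0.7,26,0.001,0.001,-0.002,-0.6],[1.6,-0.7,26,0.001,0.001,-0.002,-0.6]])

```text
clock: 21.82
tcp_pos: [0.6223, -0.2009, 0.0794]
tcp_rot: [[-0.0, 1.0, -0.002], [1.0, 0.0, 0.0], [0.0, -0.002, -1.0]]
contact_force: [0.4, -0.2, -2.0]
grip_width: 0.696
```

```bash
python3 - <<'E'
from h import *
go([.6231,-.2007,.07],90,0)
E
```

```text
clk 21.82 tcp [ 0.6223 -0.2009  0.0794] F [ 0.4 -0.2 -2. ] w 0.696 j [ -1.  36.  21.  96. -16.  51.  27.]
shift [0.2 0.8 9.4] turn [-0.002 -0.     0.   ]
```

No contact, and the roll's underside (67 mm) is already past the taper. Continuing down.

>>> apply_moves(plan=[[0.1,0.5,4,-0.001,0,0,-0.6],[0.1,0.5,8,-0.001,0,0,-0.6],[0.1,0.5,12,-0.001,0,0,-0.6],[0.1,0.5,12,-0.001,0,0,-0.6]])

```text
clock: 22.32
tcp_pos: [0.6228, -0.2008, 0.0675]
tcp_rot: [[0.0, 1.0, -0.0], [1.0, -0.0, 0.0], [0.0, -0.0, -1.0]]
contact_force: [0.4, -0.5, -0.8]
grip_width: 0.7
```

>>> apply_moves(plan=[[0,0,5,0,0,0,-0.6],[0,0,10,0,0,0,-0.6],[0,0,15,0,0,0,-0.6],[0,0,20,0,0,0,-0.6],[0,0,20,0,0,0,-0.6]])

```text
clock: 22.95
tcp_pos: [0.6228, -0.2008, 0.0474]
tcp_rot: [[-0.0, 1.0, -0.001], [1.0, 0.0, 0.0], [0.0, -0.001, -1.0]]
contact_force: [-0.5, -0.3, -1.4]
grip_width: 0.696
```

Expected seating is at TCP 0.042.

>>> apply_moves(plan=[[0,0,2,0,0,0,-0.6],[0,0,4,0,0,0,-0.6],[0,0,4,0,0,0,-0.6]])

```text
clock: 23.32
tcp_pos: [0.623, -0.2009, 0.0439]
tcp_rot: [[-0.0, 1.0, 0.0], [1.0, 0.0, 0.0], [0.0, 0.0, -1.0]]
contact_force: [-0.6, 0.1, -2.1]
grip_width: 0.692
```

>>> apply_moves(plan=[[0,0,1,0,0,0,-0.6],[0,0,2,0,0,0,-0.6],[0,0,2,0,0,0,-0.6]])

```text
clock: 23.7
tcp_pos: [0.6232, -0.2009, 0.0424]
tcp_rot: [[-0.0, 1.0, 0.001], [1.0, 0.0, 0.0], [0.0, 0.001, -1.0]]
contact_force: [-1.5, 0.6, 2.4]
grip_width: 0.695
```

Contact at TCP 0.0424, as predicted. Release and retreat straight up.

>>> apply_moves(plan=[[0,0,0,0,0,0,0.45],[0,0,0,0,0,0,0.6],[0,0,0,0,0,0,1],[0,0,0,0,0,0,1],[0,0,-15,0,0,0,1],[0,0,-40,0,0,0,1],[0,0,-80,0,0,0,1],[0,0,-130,0,0,0,1],[-40,0,-150,0,0,0,1],[-80,0,-150,0,0,0,1]])

```text
clock: 24.95
tcp_pos: [0.6246, -0.282, 0.1962]
tcp_rot: [[-0.002, 1.0, 0.006], [1.0, 0.002, -0.001], [-0.001, 0.006, -1.0]]
contact_force: [-1.2, -0.1, -0.5]
grip_width: 1.002
```

```bash
python3 - <<'E'
from h import *
go([.6231,-.2007,.2],90,0)
st=bot.get_state();w=bot.snapshot('wrist');s=bot.snapshot('side');T=bot.snapshot('top')
hsv=cv2.cvtColor(w,cv2.COLOR_RGB2HSV)
for z in(.07,):
  c=max(cv2.findContours(cv2.inRange(hsv,(105,120,40),(130,255,255)),0,1)[0],key=cv2.contourArea);c=cv2.convexHull(c)
  P=np.array([plane('wrist',p,z,st)[:2] for p in c[:,0]]);q=np.linalg.lstsq(np.c_[2*P,np.ones(len(P))],(P**2).sum(1),rcond=None)[0]
  print('rim',q[:2],'r',np.sqrt(q[2]+q[:2]@q[:2]))
cv2.imwrite('pics/f.png',np.hstack([cv2.resize(w,(512,384)),cv2.resize(s[215:290,270:326],(288,384),interpolation=2)])[...,::-1])
a=np.load('pics/top0.npy').astype(int);d=(np.abs(T.astype(int)-a).max(2)>60).astype(np.uint8)
print({k:int(d[y:y+h,x:x+ww].sum()) for k,(x,y,ww,h) in dict(carton=(236,104,40,54),tape=(146,256,44,42),scanner=(342,238,64,46)).items()})
E
```

```text
clk 24.95 tcp [ 0.6246 -0.282   0.1962] F [-1.2 -0.1 -0.5] w 1.002 j [  5.  32.  24.  86. -14.  64.  32.]
shift [81.3 -1.3 -3.9] turn [0.006 0.001 0.002]
rim [ 0.62257764 -0.20013363] r 0.023181672334291838
{'carton': 0, 'tape': 15, 'scanner': 1542}
```

View pics/f.png

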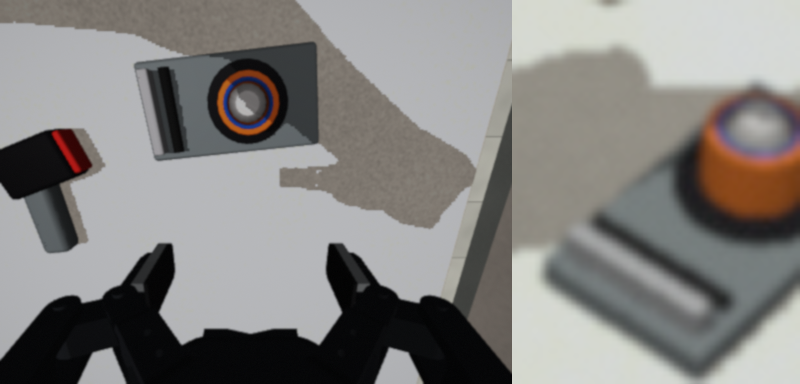

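The roll sits on the turntable at (248,100) in the wrist view, concentric with the spindle and rim up. The spindle tip stands above it in both views. Nothing touches the roll, and the scanner has not moved relative to the dispenser. Handing in.

```bash
python3 -c "
from rig import bot
print(bot.finish_job())"
```

```text
the job is handed in; nothing more can be done
None
```

The orange label roll is on the dispenser's spindle, flat on the black turntable with its blue rim up. I handed the job in at about 25 s with the gripper open and clear.

**What I did**
1. Gripped the roll on the peg, raised it about 21 mm and drew it off along -x.
2. Tilted it about 47° and set its lower edge on the bare desk. When released it tipped flat with the blue rim up, and I let go of it and backed off.
3. Took it again from above, lined it up using the wrist camera, and lowered it over the spindle.

**Last checks**
- **Seating:** contact came at a TCP height of 42.4 mm, against 42.2 mm expected for fully down.
- **Centring:** the rim is at (0.6226, -0.2001), within 1 mm of the measured spindle axis. Its size fits a height of 70 mm, which means fully down.
- **Forces:** the wrist force readings stayed at or below about 12 N.
- **Carton and tape:** the top view shows them essentially unchanged.

**What failed or disagreed**
- My first tilt, straight ahead, ran into joint limits while the roll was held in the air. I turned the roll and tilted it sideways instead.
- The top-view comparison showed a change around the scanner, most likely the arm blocking the view. I judged it unmoved because the wrist pictures show it in the same place relative to the dispenser.
- Fits to the spindle itself were up to 3 mm off because it was partly in shadow, so I used the turntable circle instead.
- I viewed 12 pictures, two over the budget of 10.

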